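# Load a flanged cap into its carrier and hold the carrier home in the fence corner

## Robot

A 6-joint arm with a two-finger parallel gripper is mounted at the origin on the work surface. World frame = base frame: x ahead of the robot, y to its left, z up, the work surface at z = 0. Lengths are in mm, angles in rad, forces in N, time in s.
With the tool pointing down it reaches from about 350 to 975 mm from the base axis. Payload 4.9 kg.
Tool frame: the origin (TCP) lies between the finger pads; the fingertips stand 22 mm ahead of it and the grasp point (between the pads) lies 3 mm ahead of it; z points along the fingers, y is the line along which they close (so a half turn about z gives the same grasp; the last joint's range is limited). The gripper opens to 85 mm and grips with 20 to 120 N. Pads are 22 mm wide; open, the fingers measure 114 mm over their backs; the gripper's body (76 mm by 85 mm) begins 54 mm behind the grasp point. The pads swing forward as they close: fully open they stand 13 mm farther back than shut.
Start: joints at [-1.378, 0.053, 1.613, -0, 1.476, -0.119], TCP at [191.727, -594.846, 253.304] pointing down, gripper open.
Joint ranges: [-3.01, 3.01], [-1.01, 2.22], [0.06, 2.58], [-1.02, 4.17], [0.09, 2.62], [-3.14, 3.14]. Speed limits (rad/s): [2.57, 2.57, 3.14, 3.14, 3.14, 3.14].

## Interface

Orientations are given as a unit quaternion [w, x, y, z].
In Python, from cell import env gives the robot as it stands.
- The arm moves only by the shell command python3 -m inch 'ROWS' [FORCE]. ROWS is JSON, a list of rows, each a list of 7 numbers: the shift along the tool's x, y, z in m, then the turn, a rotation vector about the tool's x, y, z in degrees, then the gripper's target within -1 to 1 (fully open at 1, half-way at 0, shut at -1). A call has 1 to 5 rows; each row shifts and turns the commanded pose from where the row before left it, along the tool's axes as they then stand; what a row does not reach is not made up. A row lasts 1/8 s, in which the tool goes at most 62.5 mm and 10.7 degrees, less where a joint would pass 70% of its speed; a pose out of reach is approached as far as the arm can. A call is refused whole if a number of a shift passes 0.0625 or a number of a turn 10.7, either way. A call with a gripper value outside its range is refused whole. The fingers move at their own pace and stop on an object; FORCE is the grip in N (left out, the last holds). Time passes only in rows, so rows that do not move let the fingers close. It gives the time, the measured TCP pose, the force, the opening and the grip force at its end, in the units of the state.
- env.get_obs(): the state, without advancing time (a new reading comes with each control period).
- env.snapshot(name): name is "side" or "top" or "wrist"; returns a dict with "pixels" (400x640x3 uint8, red, green, blue), "depth" (400x640 float32, mm along the optical axis (not along the pixel's ray), 0 where there is no reading), "vertical_fov" (degrees; the focal length in pixels is half the picture's height over the tangent of half this angle, whatever the lens; pixels are square), "cx", "cy" (the principal point, pixels), "R" (3x3) and "t" (3): a world point X has camera coordinates R X + t; the wrist camera has in their place "hand_eye" (4x4, takes a point from camera to tool coordinates, whose origin is the TCP and whose axes are the flange's). Camera axes: x right, y down, z forward; pixel columns grow to the right and rows downward; lengths in mm; the calibration is good to about 2 mm. A picture is of the moment at which its call begins: read the wrist's pose just before it.
- env.close_job(): hands the job in; it is judged then, once.
The state is a dict: "t": time; "joint_positions": joint angles; "joint_velocities": joint speeds; "joint_efforts": joint torques, N m; "position": TCP position; "ee_rot": TCP orientation; "contact_force": force on the tool from outside, world axes, zero at the start; "torque": the same for the moment, N m; "gripper_width": opening from 0.0 (shut) to 1.0 (fully open); "grasp_force": force on a finger pad.
Only numpy, scipy, OpenCV 4.12 (cv2) and the standard library are available. Lean on these libraries where they do the work, as an engineer would, in place of code of your own. Each camera call takes 0.05 s, during which the arm holds its last target. There are 200 camera calls.

## Task

Seat the larger white flanged cap, flange down, in the round recess of the grey carrier block and let go of it. Then move the carrier (its steel post is the grip) flat along the aluminium bed plate into the corner of the two dark steel fences so that it sits flush against both at once, and finish while still holding it there with a steady push against both fences, ready to be clamped. The cap stays seated, and everything else on the bench stays where it is.

Things in the scene. Friction and masses are not known exactly. Their poses are not given: they have to be found in the camera images.
- cap: The larger white plastic flanged cap, loose, upright on the bench to the left of the fixture, about 70 g: a round flange 64 mm across and 14 mm thick with a round boss 34 mm across standing on its middle, 40 mm high in all (boss from 14 to 40 mm). Origin: centre of its underside; z up. Take it by the boss.
- small_cap: A smaller white flanged cap of the same shape and height, flange 44 mm, boss 22 mm across; not needed, leave it. It lies left of the fixture too; which of the two is nearer to the fixture changes. Origin: centre of its underside.
- carrier: The loose carrier, about 0.5 kg: a grey plastic block 120 mm (its x) by 90 mm (its y) by 20 mm high, lying on the bed plate. At x +20 mm it has a round recess, open at the top; at x -44 mm, y 0 an upright square steel post stands on it, 24 by 24 mm, sides parallel to the block's, from 20 to 75 mm above the underside. The post is the grip. Origin: centre of the block's underside; z up.
- recess (a point): Centre of the recess floor, 8 mm above the carrier's underside. The recess is 67 mm across and 12 mm deep with a 2 mm chamfered mouth, so the seated cap's underside lies at this point, its flange stands 2 mm and its boss 28 mm above the carrier's top. The post's near face is 52 mm from the centre, so spread the fingers along the carrier's y when placing the cap.
- post_top (a point): Centre of the top face of the carrier's grip post, 75 mm above the carrier's underside.
- fixture: The fixture, fixed to the bench: a polished aluminium bed plate 280 mm (its x) by 260 mm (its y), 12 mm thick, carrying two low dark steel fences. Origin: centre of its underside; x points roughly away from the robot, y roughly to the robot's left. The plate and fences are slippery: friction against the carrier is about 0.2, so part of a push is lost before it reaches a fence.
- fence_far: The rigid far fence, a steel bar along the fixture's y, 190 mm long, 20 mm thick and 22 mm high above the plate. Its inner face looks to the fixture's -x and lies at fixture x +110 mm, from y -70 to +100 mm. Origin and axes: the same as the fixture's.
- fence_left: The rigid left fence, a steel bar along the fixture's x, 130 mm long, 20 mm thick and 22 mm high above the plate. Its inner face looks to the fixture's -y and lies at fixture y +100 mm, from x -20 to +110 mm. Origin and axes: the same as the fixture's.
- corner (a point): The inner corner where the two fence faces meet, at the bed plate's top face: fixture x +110, y +100, z +12 mm. Lying as it starts (turned under 20 degrees from square), the carrier is home with its origin at fixture x +50, y +55 mm.
- clamp: A small steel rod clamp, 30 by 34 mm and 34 mm high, loose on the bed plate near its near left edge, clear of the carrier's way; leave it. Origin: centre of its underside.
- bolt_a: A loose steel bolt standing on its head, head 22 mm across, 49 mm high, on the bench beyond the caps; leave it. Origin: centre of the head's underside.
- bolt_b: A second bolt like it, close by; leave it.
- seal_ring: A white plastic ring lying flat, 84 mm across, 12 mm high, beyond the caps; leave it.
- wrench: A steel wrench lying on the bench near the robot, to its left; leave it.
Mind the look-alikes: they are no part of the job. Several things have the shape of the carrier; the one meant has the colours described above.

How it is judged (in metres and radians):
On the way:
1. the larger cap is seated in the carrier's recess and let go, before the carrier goes to the corner (horizontal distance between cap and recess below 0.004 m and z of cap in the frame of carrier between 0.006 and 0.0105 m and angle between the z axis of cap and the z axis of carrier, either way round below 0.06 rad and contact force between the fingers and cap below 0.2 N and horizontal distance between carrier and corner above 0.1 m), for 0.2 s.
At the end, for the whole second after the job is handed in: Cap in the recess: within 4 mm of centre, on its floor within 2.5 mm, level within 0.06 rad, not touched by the fingers. Carrier flat on the plate, at rest, square to the fences within 0.035 rad and pressing on each with over 1 N, while the fingers press on the carrier with over 2 N (horizontal distance between cap and recess below 0.004 m and z of cap in the frame of carrier between 0.006 and 0.0105 m and angle between the z axis of cap and the z axis of carrier, either way round below 0.06 rad and contact force between carrier and fence_far above 1 N and contact force between carrier and fence_left above 1 N and (angle between the x axis of carrier and the x axis of fixture, either way round below 0.035 rad or angle between the x axis of carrier and the y axis of fixture, either way round below 0.035 rad) and angle between carrier's own z axis and vertical below 0.03 rad and z of carrier in the frame of fixture between 0.009 and 0.015 m and contact force between the fingers and carrier above 2 N and contact force between the fingers and cap below 0.2 N and linear speed of carrier below 0.01 m/s); the arm keeps its last pose, push and grip.
It fails at once if another thing on the bench is displaced by more than 30 mm (distance of any of small_cap, clamp, bolt_a, bolt_b, seal_ring, wrench from where it was at the start of the episode above 0.03 m).
It also fails if it takes over 61 s, if anything falls off the work surface, if the arm or the gripper's body presses on something with over 40 N, if the wrist force passes 120 N, or if a joint passes its speed limit or range.

## Working session

There is one attempt and no reset: what is moved stays moved. The work goes in short steps, Python scripts to look and compute and a shell command to move; the robot and the scene stay as the last step left them, time stands still between calls to the robot, and variables do not carry over. Pictures are saved under pics/ and viewed, at most 10 in all, crops included, and the job is handed in when it is done.

```bash
ls; mkdir -p pics
cat > h.py <<'E'
import numpy as np, cv2
from cell import env
from scipy.spatial.transform import Rotation as Ro
def save(s,n,box=None,scale=1):
    p=s["pixels"][:,:,::-1]
    if box: p=p[box[1]:box[3],box[0]:box[2]]
    cv2.imwrite("pics/"+n+".png",cv2.resize(p,None,fx=scale,fy=scale,interpolation=cv2.INTER_CUBIC))
def tool():
    o=env.get_obs(); q=o["ee_rot"]; return np.array(o["position"]),Ro.from_quat([q[1],q[2],q[3],q[0]]).as_matrix()
def cloud(s,pose=None):
    d=s["depth"]; f=d.shape[0]/2/np.tan(np.radians(s["vertical_fov"])/2)
    v,u=np.mgrid[:d.shape[0],:d.shape[1]]
    P=np.stack([(u-s["cx"])/f*d,(v-s["cy"])/f*d,d],-1).astype(float)
    if pose is None: W=(P-np.array(s["t"]))@np.array(s["R"])
    else:
        H=np.array(s["hand_eye"]); T=P@H[:3,:3].T+H[:3,3]; W=T@pose[1].T+pose[0]
    W[d<=0]=np.nan; return W
E
python3 - <<'E'
from h import *
print(env.get_obs())
s=env.snapshot("top"); save(s,"top1")
np.savez("top1.npz",**s)
s=env.snapshot("side"); save(s,"side1"); np.savez("side1.npz",**s)
print({k:s[k] for k in s if k not in("pixels","depth")})
E
```

```text
pics
{'t': 0.0, 'joint_positions': array([-1.37803165e+00,  5.33665146e-02,  1.61429823e+00, -1.38939515e-05,
        1.47602087e+00, -1.18989895e-01]), 'joint_velocities': array([-0.00117701, -0.0016971 , -0.00030093, -0.00067656,  0.00157282,
        0.00031058]), 'joint_efforts': array([-5.41773752e-04, -3.93679869e+01, -3.70176566e+01, -1.12606640e-04,
        7.24849873e-03,  3.41394966e-06]), 'position': array([ 191.59573209, -594.29337893,  252.05447374]), 'ee_rot': array([-1.04551100e-03,  9.87875071e-01,  1.55247382e-01, -4.55034917e-05]), 'contact_force': array([ 0.25241931, -1.13383459, -1.01463443]), 'torque': array([0.00976393, 0.00620636, 0.02795928]), 'grasp_force': 0.0, 'gripper_width': 0.9990646860140081}
{'vertical_fov': 52.70783548938838, 'cx': 315.9560963041205, 'cy': 205.1451998546911, 'R': array([[-0.99001637, -0.13967615,  0.0189251 ],
       [-0.08888932,  0.51448321, -0.85288083],
       [ 0.10939047, -0.84604822, -0.52176252]]), 't': array([ 527.89351716,  133.89164132, 1111.71467838])}
```

View pics/top1.png

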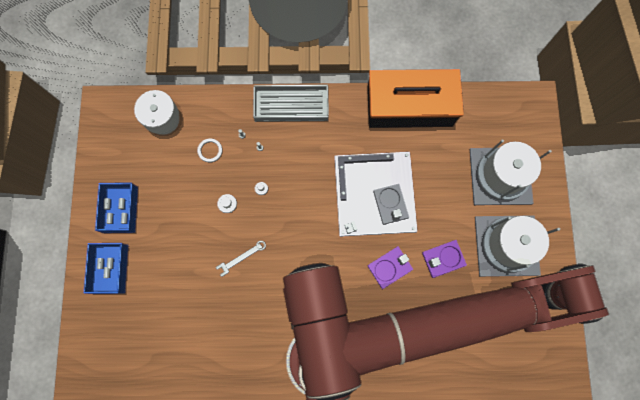

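View pics/side1.png

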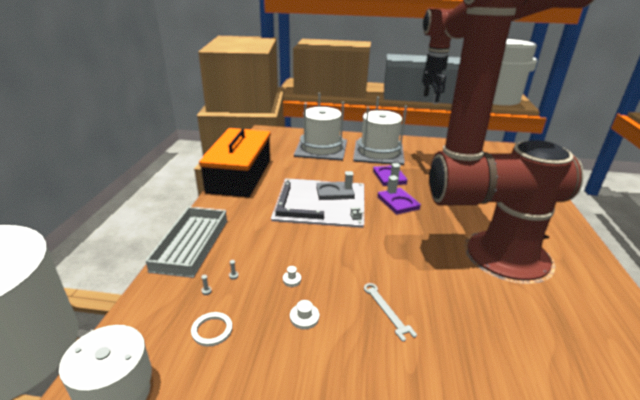

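The top view shows the candidates. The caps are at (227,203), which looks larger, and (261,188), smaller. The carrier shapes are grey at (391,203) on the white plate and purple at (390,267) and (444,258), which are decoys. The fences are dark, with their corner near (342,156), the clamp is at (350,228), and the bolts are at (241,133) and (260,146). I choose the cap at (227,203) and the grey carrier, and I'll check them in a close crop.

Run:
```python
from h import *
s=dict(np.load("top1.npz")); save(s,"crop1",(195,120,435,290),3.3)
W=cloud(s)
def at(n,u,v): print(n,np.round(W[v,u]))
for n,u,v in [("bigboss",227,203),("smallboss",261,188),("post",396,214),("recess",389,196),("platecornerNR",413,233),("plate NL",342,233),("FR",408,155),("FL",338,157),("bench",300,200),("clamp",350,228)]: at(n,u,v)
z=W[:,:,2]
def blob(n,box,z0,z1):
    u0,v0,u1,v1=box; w=W[v0:v1,u0:u1]; m=(w[...,2]>z0)&(w[...,2]<z1); p=w[m]; print(n,m.sum(),p.mean(0).round(1),np.ptp(p,axis=0).round(0))
    return p
blob("bigboss",(210,188,245,220),33,50);blob("bigflange",(210,188,245,220),9,22)
blob("small boss",(250,177,274,200),33,50);blob("small fl",(250,177,274,200),9,22)
p=blob("post",(380,195,410,230),70,110)
c=blob("block",(365,175,420,232),27,40); print(cv2.minAreaRect(c[:,:2].astype(np.float32)))
f=blob("fence",(333,148,400,205),28,42)
p=blob("plate",(325,140,425,245),7,20);print(cv2.minAreaRect(p[:,:2].astype(np.float32)))
```

```text
bigboss [510. 309.  38.]
smallboss [561. 197.  34.]
post [ 457. -245.   89.]
recess [ 531. -234.   21.]
platecornerNR [ 408. -313.   -3.]
plate NL [408. -73.  12.]
FR [ 676. -306.   16.]
FL [667. -64.  30.]
bench [524.  67.   7.]
clamp [423. -99.  26.]
bigboss 85 [514.5 313.5  39.9] [34. 31. 17.]
bigflange 180 [512.9 312.   14.5] [102. 110.  13.]
small boss 32 [565.7 198.4  40. ] [21. 18. 15.]
small fl 90 [564.  196.7  14.4] [74. 72. 13.]
post 66 [ 460.4 -247.7   85.8] [26. 24. 23.]
block 513 [ 499.5 -238.4   32.8] [133. 111.  13.]
((504.37139892578125, -238.2568359375), (120.74235534667969, 91.9282455444336), 13.11088752746582)
fence 688 [ 610.9 -148.5   34.4] [180. 204.  14.]
plate 4313 [ 540.6 -189.3   12.8] [367. 348.  13.]
((552.3656616210938, -190.422607421875), (344.61737060546875, 364.02813720703125), 89.22643280029297)
```

View pics/crop1.png

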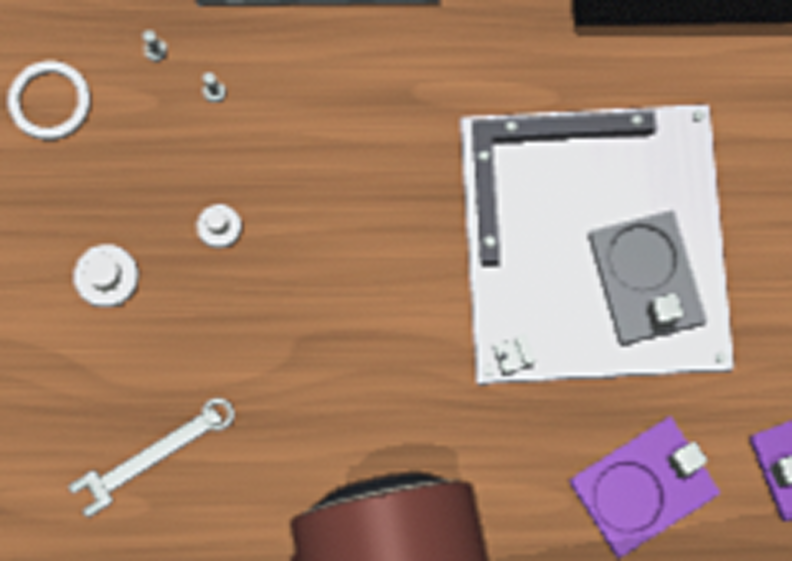

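The crop confirms the choice: the cap at crop (105,275) has the larger flange, with the smaller one at (218,225). The grey carrier's recess is at (643,257) and its post at (665,307). I'm moving over the carrier for a wrist look.

```bash
python3 -m inch '[[0.04,-0.024,-0.005,0,0,1,1],[0.04,-0.024,-0.005,0,0,1,1],[0.04,-0.024,-0.005,0,0,1,1],[0.04,-0.024,-0.005,0,0,1,1],[0.04,-0.024,-0.005,0,0,1,1]]'
python3 -m inch '[[0.04,-0.024,-0.005,0,0,0,1],[0.04,-0.024,-0.005,0,0,0,1],[0.04,-0.024,-0.005,0,0,0,1],[0.04,-0.024,-0.005,0,0,0,1],[0.02,-0.012,-0.005,0,0,0,1]]'
python3 -m inch '[[0,0,0,0,0,0,1],[0,0,0,0,0,0,1]]'
python3 - <<'E'
from h import *
p=tool(); s=env.snapshot("wrist"); save(s,"w1"); np.savez("w1.npz",pos=p[0],rot=p[1],**s)
print(p, s["hand_eye"].round(2)); print(env.get_obs()["contact_force"],env.get_obs()["joint_positions"])
E
```

```text
t: 0.72
position: [352.0, -423.4, 277.9]
ee_rot: [-0.0, 0.994, 0.112, -0.0]
contact_force: [-0.1, -0.7, 0.5]
gripper_width: 0.996
grasp_force: 0.0
t: 1.35
position: [503.8, -277.5, 302.8]
ee_rot: [-0.0, 0.994, 0.113, -0.0]
contact_force: [-0.4, -0.1, -0.0]
gripper_width: 0.997
grasp_force: 0.0
t: 1.6
position: [502.1, -279.7, 302.7]
ee_rot: [-0.0, 0.994, 0.112, -0.001]
contact_force: [-0.0, 0.3, 1.5]
gripper_width: 1.0
grasp_force: 0.0
(array([ 502.14569052, -279.67740547,  302.661291  ]), array([[ 9.74958597e-01,  2.22383625e-01, -1.12098920e-03],
       [ 2.22384083e-01, -9.74959091e-01,  2.99813200e-04],
       [-1.02624506e-03, -5.41595612e-04, -9.99999327e-01]])) [[   0.     -0.96   -0.27   68.41]
 [   1.      0.     -0.      0.78]
 [   0.     -0.27    0.96 -121.07]
 [   0.      0.      0.      1.  ]]
[ 0.77645958 -0.51320359 -0.8239828 ] [-6.37977753e-01 -9.06152222e-02  1.67247269e+00 -3.71319222e-04
  1.56068542e+00  7.09186441e-01]
```

View pics/w1.png

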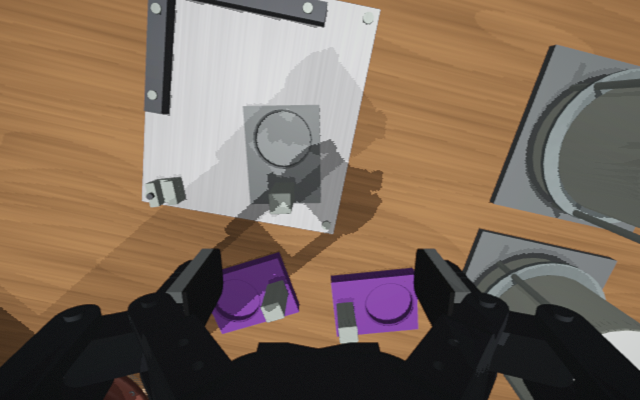

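The wrist picture shows the grey carrier with its recess at (283,138) and post at (281,202), and the fence corner at (165,5). I'll measure them from depth.

```bash
cat > meas.py <<'E'
from h import *
def measure(f, boxc, wrist=True):
    s=dict(np.load(f)); W=cloud(s,(s["pos"],s["rot"]) if wrist else None)
    px=s["pixels"].astype(int); sat=px.max(-1)-px.min(-1)
    u0,v0,u1,v1=boxc; w=W[v0:v1,u0:u1]; sa=sat[v0:v1,u0:u1]
    blk=w[(w[...,2]>27)&(w[...,2]<38)&(sa<40)]; r=cv2.minAreaRect(blk[:,:2].astype(np.float32))
    print("block",len(blk),np.median(blk,0).round(1),r)
    post=w[(w[...,2]>82)&(w[...,2]<95)]; print("post",len(post),post.mean(0).round(1),np.ptp(post,axis=0).round(1))
    return s,W,sat
E
python3 - <<'E'
from meas import *
s,W,sat=measure("w1.npz",(235,95,335,225))
z=W[...,2]
w=W[:120,135:335]; g=s["pixels"][:120,135:335].mean(-1)
m=(w[...,2]>29)&(w[...,2]<40)&(g<120)
u,v=np.nonzero(m)[1]+135,np.nonzero(m)[0]; P=w[m]
left=P[(u<172)&(v>40)]; far=P[(u>190)&(v<40)]
for n,q in(("left",left),("far",far)):
    r=cv2.minAreaRect(q[:,:2].astype(np.float32)); print(n,len(q),q[:,2].mean().round(1),r, cv2.boxPoints(r).round(1).tolist())
# plate pts z
print("plate z",np.nanmedian(W[60:90,200:235],(0,1)),"bench",np.nanmedian(W[60:90,20:100],(0,1)))
# recess floor & rim
q=W[110:165,255:312].reshape(-1,3); q=q[(q[:,2]>15)&(q[:,2]<24)]; print("floor",len(q),q.mean(0),cv2.minEnclosingCircle(q[:,:2].astype(np.float32)))
E
```

```text
block 4367 [ 492.3 -236.5   32.4] ((503.7294616699219, -235.38595581054688), (119.91194915771484, 90.15850830078125), 13.798872947692871)
post 486 [ 462.2 -246.2   87. ] [26.8 27.6  7.8]
left 1356 34.2 ((560.7030639648438, -75.01573181152344), (79.54342651367188, 21.540451049804688), 1.9284008741378784) [[520.5999755859375, -65.5999984741211], [521.2999877929688, -87.0999984741211], [600.7999877929688, -84.4000015258789], [600.0999755859375, -62.900001525878906]]
far 1294 34.3 ((664.421875, -187.76589965820312), (19.734233856201172, 125.34380340576172), 2.6225011348724365) [[651.7000122070312, -125.5999984741211], [657.4000244140625, -250.8000030517578], [677.0999755859375, -249.89999389648438], [671.4000244140625, -124.69999694824219]]
plate z [ 579.05014128 -138.41432869   12.56945591] bench [535.9104502   54.70915976   0.67355695]
floor 2315 [ 523.28651998 -230.10532679   20.48426922] ((522.8399047851562, -230.53057861328125), 33.573516845703125)
```

The fits agree with the given sizes: block 120x90 at top z 32, floor z 20.5, post top z 87, fences z 34. The carrier is at (503.7,-235.4) with yaw 13.8°, the recess is at (523,-230.5), and the fixture yaw is about 2.3°. Next I go above the cap.

```bash
python3 -m inch '[[0.0143,-0.0575,0.01,0,0,-1,1],[0.0143,-0.0575,0.01,0,0,0,1],[0.0143,-0.0575,0.01,0,0,0,1],[0.0143,-0.0575,0.01,0,0,0,1],[0.0143,-0.0575,0.01,0,0,0,1]]'
python3 -m inch '[[0.0143,-0.0575,0.01,0,0,0,1],[0.0143,-0.0575,0.01,0,0,0,1],[0.0143,-0.0575,0.01,0,0,0,1],[0.0143,-0.0575,0.01,0,0,0,1],[0.0143,-0.0575,0.01,0,0,0,1]]'
python3 -m inch '[[0,0,0,0,0,0,1],[0,0,0,0,0,0,1]]'
python3 - <<'E'
from h import *
p=tool(); s=env.snapshot("wrist"); save(s,"w2"); np.savez("w2.npz",pos=p[0],rot=p[1],**s)
W=cloud(s,p); z=W[...,2]
a=np.hypot(W[...,0]-514,W[...,1]-313)<60
for n,z0,z1 in(("boss",36,48),("flange",10,18)):
    q=W[a&(z>z0)&(z<z1)]; print(n,len(q),q.mean(0).round(1),cv2.minEnclosingCircle(q[:,:2].astype(np.float32)))
q=W[a&(z>37)&(z<44)].mean(0); print(p,"tool delta to boss",p[1].T@(q-p[0]))
E
```

```text
t: 2.28
position: [503.7, 17.5, 252.9]
ee_rot: [0.0, 0.993, 0.12, 0.0]
contact_force: [1.0, -0.2, 0.6]
gripper_width: 1.001
grasp_force: 0.0
t: 2.9
position: [504.9, 313.8, 202.9]
ee_rot: [0.0, 0.993, 0.12, 0.0]
contact_force: [0.6, -0.4, -0.8]
gripper_width: 0.998
grasp_force: 0.0
t: 3.15
position: [504.9, 312.1, 203.0]
ee_rot: [0.0, 0.993, 0.12, -0.0]
contact_force: [0.4, -0.2, 1.0]
gripper_width: 1.0
grasp_force: 0.0
boss 1068 [515.8 317.4  40.3] ((515.2776489257812, 317.0839538574219), 16.98383903503418)
flange 2095 [518.5 318.1  14.3] ((515.1713256835938, 317.58135986328125), 32.0189094543457)
(array([504.93893674, 312.14444266, 202.95705708]), array([[ 9.71031250e-01,  2.38952022e-01, -4.91828355e-04],
       [ 2.38951557e-01, -9.71031115e-01, -8.52993404e-04],
       [-6.81405135e-04,  7.10760101e-04, -9.99999515e-01]])) tool delta to boss [ 11.81475391  -2.60737937 162.60006387]
```

View pics/w2.png

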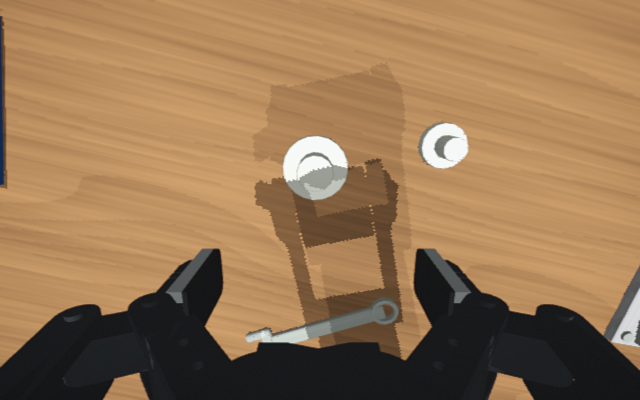

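The wrist picture shows the larger cap at (315,168), with fitted radii of 17 and 32 mm that match the description. The small cap is well aside at (444,145). I'm descending on the boss.

```bash
python3 -m inch '[[0.0113,-0.0025,0.04,0,0,0,1],[0,0,0.04,0,0,0,1],[0,0,0.04,0,0,0,1],[0,0,0.024,0,0,0,1],[0,0,0.02,0,0,0,1]]'
python3 -m inch '[[0,0,0,0,0,0,1],[0,0,0,0,0,0,-1],[0,0,0,0,0,0,-1],[0,0,0,0,0,0,-1],[0,0,0,0,0,0,-1]]' 35
python3 -m inch '[[0,0,0,0,0,0,-1],[0,0,0,0,0,0,-1],[0,0,0,0,0,0,-1],[0,0,0,0,0,0,-1]]'
```

```text
t: 3.82
position: [515.7, 316.5, 38.6]
ee_rot: [0.0, 0.993, 0.119, 0.0]
contact_force: [-0.2, -0.2, -0.6]
gripper_width: 1.001
grasp_force: 0.0
t: 4.45
position: [516.0, 318.7, 40.7]
ee_rot: [-0.0, 0.993, 0.121, 0.001]
contact_force: [-0.6, 0.1, 5.2]
gripper_width: 0.383
grasp_force: 35.6
t: 4.95
position: [516.1, 318.7, 40.7]
ee_rot: [-0.0, 0.993, 0.121, 0.001]
contact_force: [-0.7, -0.2, 5.9]
gripper_width: 0.383
grasp_force: 35.7
```

```bash
python3 -m inch '[[0,0,-0.02,0,0,0,-1],[0,0,-0.05,0,0,0,-1],[0,0,-0.05,0,0,0,-1],[0,0,-0.04,0,0,0,-1],[0,0,0,0,0,0,-1]]'
python3 -m inch '[[-0.0123,0.0535,0,0,0,0,-1],[-0.0123,0.0535,0,0,0,0,-1],[-0.0123,0.0535,0,0,0,0,-1],[-0.0123,0.0535,0,0,0,0,-1],[-0.0123,0.0535,0,0,0,0,-1]]'
python3 -m inch '[[-0.0123,0.0535,0,0,0,0,-1],[-0.0123,0.0535,0,0,0,0,-1],[-0.0123,0.0535,0,0,0,0,-1],[-0.0123,0.0535,0,0,0,0,-1],[-0.0123,0.0535,0,0,0,0,-1]]'
python3 -m inch '[[0,0,0,0,0,0,-1],[0,0,0,0,0,0,-1]]'
python3 - <<'E'
from h import *
p=tool(); s=env.snapshot("wrist"); save(s,"w3"); np.savez("w3.npz",pos=p[0],rot=p[1],**s)
print(p,"tool delta to recess",p[1].T@(np.array([523.1,-230.6,20.5])-p[0]))
W=cloud(s,p); z=W[...,2]; T=(W-p[0])@p[1]
a=(z>27)&(z<38)&(np.hypot(W[...,0]-505,W[...,1]+235)<80)&(np.ptp(s["pixels"].astype(int),-1)<40)
q=W[a][:,:2]; print(len(q),cv2.minAreaRect(q.astype(np.float32)))
a=(z>82)&(z<95)&(np.hypot(W[...,0]-462,W[...,1]+246)<25); q=W[a]; print("post",len(q),q.mean(0))
a=(T[...,2]>0)&(T[...,2]<60)&(abs(T[...,1])<40)&(abs(T[...,0])<45)
q=T[a]; print("held",len(q)); 
for z0 in range(-5,50,5):
    r=q[(q[:,2]>=z0)&(q[:,2]<z0+5)]
    if len(r)>20: print(z0,len(r),r.min(0).round(1),r.max(0).round(1))
E
```

```text
t: 5.58
position: [517.3, 319.3, 205.2]
ee_rot: [-0.001, 0.993, 0.121, 0.004]
contact_force: [-0.7, 0.5, -1.8]
gripper_width: 0.378
grasp_force: 35.1
t: 6.2
position: [518.3, 42.1, 197.8]
ee_rot: [-0.0, 0.993, 0.121, -0.001]
contact_force: [1.5, 0.0, -1.4]
gripper_width: 0.381
grasp_force: 35.2
t: 6.82
position: [522.8, -231.9, 197.7]
ee_rot: [-0.001, 0.993, 0.121, -0.001]
contact_force: [0.6, 0.2, -0.7]
gripper_width: 0.383
grasp_force: 35.2
t: 7.08
position: [523.1, -230.0, 197.9]
ee_rot: [-0.001, 0.993, 0.12, -0.001]
contact_force: [0.1, -1.1, -0.4]
gripper_width: 0.382
grasp_force: 35.3
(array([ 523.12992876, -230.04329266,  197.86363765]), array([[ 0.97097298,  0.23917887, -0.00222141],
       [ 0.239183  , -0.97097279,  0.00182385],
       [-0.00172071, -0.00230224, -0.99999587]])) tool delta to recess [1.42975716e-01 9.41722368e-01 1.77361956e+02]
2805 ((532.0791015625, -228.76622009277344), (61.856693267822266, 90.34807586669922), 13.631916999816895)
post 0 [nan nan nan]
held 10004
0 3849 [-18.  -29.4   0. ] [16.1 30.4  5. ]
5 618 [-10.7 -29.4   5. ] [16.1 30.4 10. ]
10 518 [  2.1 -28.2  10. ] [16.1 30.1 15. ]
15 338 [  2.5 -26.8  15. ] [16.2 23.3 20. ]
20 262 [-24.1 -26.   20. ] [29.  28.7 25. ]
25 4063 [-28.4 -30.9  25. ] [30.7 32.  30. ]
30 223 [ 12.1 -28.4  30. ] [30.8 27.5 35. ]
35 133 [ 11.8 -28.5  35. ] [30.8 27.4 39.3]<stdin>:7: RuntimeWarning: Mean of empty slice.
  ret = um.true_divide(
```

View pics/w3.png

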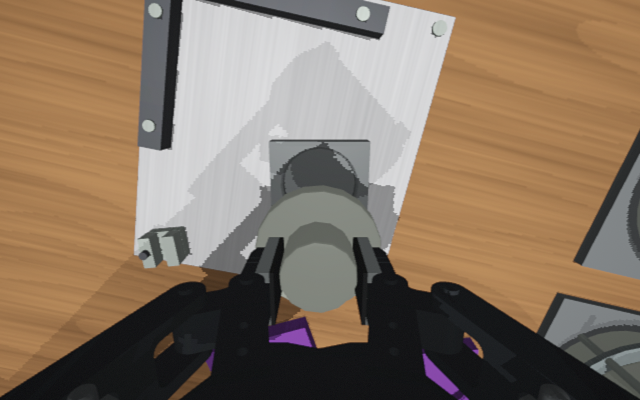

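The held cap is level at about (318,255), with its centre at tool x -1.0, and the recess shows below at (320,175). The carrier's far edge agrees with the first fit within 0.5 mm. I'm shifting by (1.1, 0.6) mm and descending.

```bash
python3 -m inch '[[0.0011,0.0006,0.04,0,0,0,-1],[0,0,0.04,0,0,0,-1],[0,0,0.03,0,0,0,-1],[0,0,0.012,0,0,0,-1],[0,0,0,0,0,0,-1]]'
python3 -m inch '[[0,0,0.003,0,0,0,-1],[0,0,0.003,0,0,0,-1],[0,0,0,0,0,0,-1]]'
python3 -m inch '[[0,0,0.003,0,0,0,-1],[0,0,0.003,0,0,0,-1],[0,0,0,0,0,0,-1]]'
```

```text
t: 7.75
position: [524.9, -229.9, 76.8]
ee_rot: [-0.001, 0.993, 0.121, -0.001]
contact_force: [0.0, 0.6, -0.0]
gripper_width: 0.38
grasp_force: 35.3
t: 8.12
position: [525.3, -231.2, 71.8]
ee_rot: [0.0, 0.993, 0.121, 0.0]
contact_force: [-0.8, 0.9, -1.5]
gripper_width: 0.378
grasp_force: 35.3
t: 8.5
position: [524.9, -230.9, 64.8]
ee_rot: [-0.0, 0.993, 0.121, -0.0]
contact_force: [-0.2, -0.2, -1.2]
gripper_width: 0.381
grasp_force: 35.3
```

```bash
python3 -m inch '[[0,0,0.002,0,0,0,-1],[0,0,0.002,0,0,0,-1],[0,0,0.001,0,0,0,-1],[0,0,0,0,0,0,-1]]'
```

```text
t: 9.0
position: [525.2, -231.0, 60.7]
ee_rot: [-0.0, 0.993, 0.121, -0.0]
contact_force: [-1.5, 0.8, 4.0]
gripper_width: 0.384
grasp_force: 35.7
```

```bash
python3 -m inch '[[0,0,0,0,0,0,0.3],[0,0,0,0,0,0,1],[0,0,0,0,0,0,1],[0,0,0,0,0,0,1]]'
python3 -m inch '[[0,0,-0.03,0,0,0,1],[0,0,-0.04,0,0,0,1],[0,0,-0.05,0,0,0,1],[-0.04,0,-0.04,0,0,0,1],[-0.024,0,0,0,0,0,1]]'
python3 -m inch '[[0,0,0,0,0,0,1],[0,0,0,0,0,0,1]]'
python3 - <<'E'
from h import *
p=tool(); s=env.snapshot("wrist"); save(s,"w4"); np.savez("w4.npz",pos=p[0],rot=p[1],**s)
W=cloud(s,p); z=W[...,2]
for n,z0,z1,c,r in(("boss",57,64,(524,-231),25),("flange",33.4,36.5,(524,-231),40),("post",82,95,(462,-246),25)):
    q=W[(np.hypot(W[...,0]-c[0],W[...,1]-c[1])<r)&(z>z0)&(z<z1)]; print(n,len(q),q.mean(0).round(1),cv2.minEnclosingCircle(q[:,:2].astype(np.float32)), "tool delta",(p[1].T@(q.mean(0)-p[0])).round(1))
    print(cv2.minAreaRect(q[:,:2].astype(np.float32)))
a=(z>27)&(z<33)&(np.hypot(W[...,0]-505,W[...,1]+235)<80)&(np.ptp(s["pixels"].astype(int),-1)<40)
q=W[a]; print(len(q),np.median(q,0),cv2.minAreaRect(q[:,:2].astype(np.float32))); print(p)
E
```

```text
t: 9.5
position: [525.1, -231.0, 60.2]
ee_rot: [-0.0, 0.993, 0.121, 0.0]
contact_force: [0.0, -0.9, 0.5]
gripper_width: 1.001
grasp_force: 0.0
t: 10.12
position: [463.9, -247.8, 225.3]
ee_rot: [0.003, 0.993, 0.121, 0.003]
contact_force: [0.7, -0.2, -0.6]
gripper_width: 1.0
grasp_force: 0.0
t: 10.38
position: [463.2, -246.0, 219.6]
ee_rot: [-0.0, 0.993, 0.121, -0.0]
contact_force: [0.1, -0.2, 0.3]
gripper_width: 1.003
grasp_force: 0.0
boss 1253 [ 524.5 -231.6   60.4] ((524.337158203125, -231.73672485351562), 16.76090431213379) tool delta [ 63.    0.8 159.3]
((524.3927001953125, -231.55294799804688), (32.92570114135742, 32.391258239746094), 13.77265739440918)
flange 2444 [ 525.7 -231.1   34.5] ((524.0194702148438, -231.05938720703125), 39.96484375) tool delta [ 64.4   0.6 185.1]
((523.3673706054688, -231.1367950439453), (78.2411117553711, 78.3303451538086), 11.924580574035645)
post 834 [ 462.  -246.1   87.2] ((461.2586364746094, -246.06076049804688), 16.11478614807129) tool delta [-1.200e+00 -1.000e-01  1.324e+02]
((461.47198486328125, -246.3087615966797), (23.567611694335938, 23.19954490661621), 13.714029312133789)
6112 [ 493.55099288 -235.7903757    32.17851532] ((503.6522521972656, -235.71835327148438), (120.2656021118164, 90.20008850097656), 13.760946273803711)
(array([ 463.17594244, -246.04422103,  219.63413315]), array([[ 9.70876438e-01,  2.39580374e-01, -4.31526961e-04],
       [ 2.39580652e-01, -9.70876143e-01,  7.90939655e-04],
       [-2.29465613e-04, -8.71290186e-04, -9.99999594e-01]]))
```

View pics/w4.png

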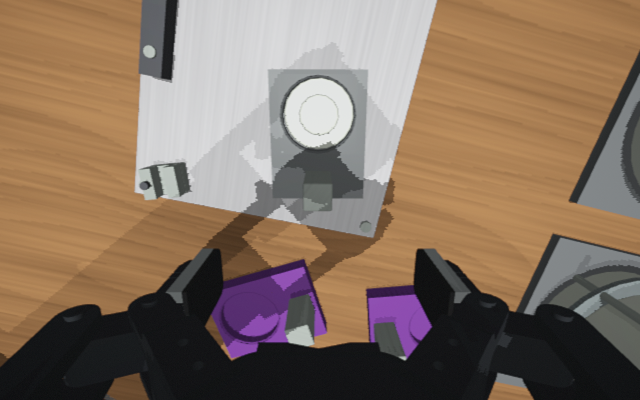

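The picture shows the cap seated in the recess at (319,113). Its boss top is at z 60.4 and its flange at 34.5, as expected, so it is seated and free. The post is at (317,197), square to the tool. Now I grip the post.

```bash
python3 -m inch '[[-0.0015,0,0.05,0,0,0,1],[0,0,0.05,0,0,0,1],[0,0,0.035,0,0,0,1],[0,0,0.015,0,0,0,1],[0,0,0.008,0,0,0,1]]'
python3 -m inch '[[0,0,0,0,0,0,1],[0,0,0,0,0,0,-1],[0,0,0,0,0,0,-1],[0,0,0,0,0,0,-1],[0,0,0,0,0,0,-1]]' 70
python3 -m inch '[[0,0,0,0,0,0,-1],[0,0,0,0,0,0,-1],[0,0,0,0,0,0,-1]]'
```

```text
t: 11.05
position: [461.9, -246.5, 61.7]
ee_rot: [-0.0, 0.993, 0.121, -0.0]
contact_force: [-0.1, 0.2, 0.6]
gripper_width: 1.0
grasp_force: 0.0
t: 11.68
position: [461.9, -246.9, 63.0]
ee_rot: [0.0, 0.993, 0.121, 0.0]
contact_force: [-1.0, -0.3, 4.2]
gripper_width: 0.274
grasp_force: 69.7
t: 12.05
position: [461.9, -247.0, 63.0]
ee_rot: [0.0, 0.993, 0.121, 0.0]
contact_force: [-1.1, 0.9, 5.8]
gripper_width: 0.271
grasp_force: 70.0
```

```bash
python3 -m inch '[[0,0,-0.0005,0,0,2.9,-1],[0,0,0,0,0,2.9,-1],[0,0,0,0,0,2.9,-1],[0,0,0,0,0,2.8,-1],[0,0,0,0,0,0,-1]]'
python3 -m inch '[[0.0103,-0.012,0,0,0,0,-1],[0.0103,-0.012,0,0,0,0,-1],[0.0103,-0.012,0,0,0,0,-1],[0.0103,-0.012,0,0,0,0,-1],[0,0,0,0,0,0,-1]]'
python3 -m inch '[[0.0103,-0.012,0,0,0,0,-1],[0.0103,-0.012,0,0,0,0,-1],[0.0103,-0.012,0,0,0,0,-1],[0.0103,-0.012,0,0,0,0,-1],[0,0,0,0,0,0,-1]]'
python3 -m inch '[[0,0,0,0,0,0,-1]]'
python3 - <<'E'
from h import *
p=tool(); s=env.snapshot("wrist"); save(s,"w5"); np.savez("w5.npz",pos=p[0],rot=p[1],**s); print(p)
s2=env.snapshot("top"); save(s2,"top5"); np.savez("top5.npz",**s2)
W=cloud(s,p); T=(W-p[0])@p[1]; np.save("T5.npy",T)
E
```

```text
t: 12.68
position: [461.8, -246.7, 63.0]
ee_rot: [0.0, 1.0, 0.021, 0.0]
contact_force: [1.0, 1.4, 3.8]
gripper_width: 0.273
grasp_force: 69.7
t: 13.3
position: [502.1, -195.3, 63.0]
ee_rot: [-0.001, 1.0, 0.022, 0.001]
contact_force: [2.3, 1.6, 3.0]
gripper_width: 0.273
grasp_force: 69.9
t: 13.92
position: [540.8, -146.3, 63.0]
ee_rot: [-0.001, 1.0, 0.021, 0.001]
contact_force: [1.8, 2.3, 4.2]
gripper_width: 0.273
grasp_force: 70.0
t: 14.05
position: [540.3, -147.0, 63.0]
ee_rot: [-0.0, 1.0, 0.021, 0.001]
contact_force: [1.7, 3.1, 5.1]
gripper_width: 0.274
grasp_force: 70.0
(array([ 540.30899446, -147.01475743,   62.98310605]), array([[ 9.99134274e-01,  4.15869964e-02,  1.10643053e-03],
       [ 4.15862245e-02, -9.99134665e-01,  7.11721826e-04],
       [ 1.13507147e-03, -6.65093402e-04, -9.99999135e-01]]))
```

View pics/w5.png

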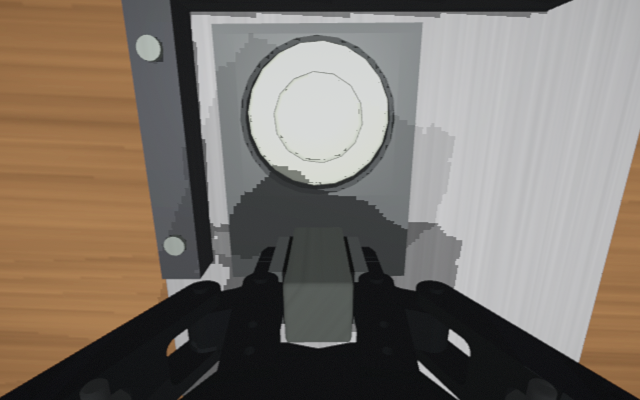

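The carrier sits near-parallel to both fences with the cap seated at (318,115) and gaps of about 8 to 15 mm. I'm measuring the residual angle and gaps before pushing.

Run:
```python
from h import *
s=np.load("w5.npz"); W=cloud(s,(s["pos"],s["rot"])); T=np.load("T5.npy"); z=W[...,2]; g=s["pixels"].astype(int)
sel=(np.ptp(g,-1)<40)
def line(n,pts,ax):  # fit coordinate ax as function of the other
    k=np.polyfit(pts[:,1-ax],pts[:,ax],1); r=pts[:,ax]-np.polyval(k,pts[:,1-ax]); pts=pts[abs(r)<1.5]; k=np.polyfit(pts[:,1-ax],pts[:,ax],1)
    print(n,len(pts),"slope deg",np.degrees(np.arctan(k[0])).round(2),"at0",k[1].round(1)); return k
blk=sel&(z>30.5)&(z<33.2)&(T[...,1]>-55)&(T[...,1]<55)&(T[...,0]>0)
fen=(z>33)&(z<36)&(g.mean(-1)<125)
# left edges per row
L=[];F=[]
for v in range(60,190,2):
    c=np.nonzero(blk[v,:300])[0]; f=np.nonzero(fen[v,:215])[0]
    if len(c)>5: L.append(T[v,c[0],:2])
    if len(f)>5: F.append(T[v,f[-1],:2])
line("blk left y(x)",np.array(L),1); line("fence left y(x)",np.array(F),1)
L=[];F=[]
for u in range(230,410,3):
    c=np.nonzero(blk[:60,u])[0]; f=np.nonzero(fen[:22,u])[0]
    if len(c)>3: L.append(T[c[0],u,:2])
    if len(f)>1: F.append(T[f[-1],u,:2])
line("blk far x(y)",np.array(L),0); 
if len(F)>5: line("fence far x(y)",np.array(F),0)
```

```text
blk left y(x) 65 slope deg -0.24 at0 -44.3
fence left y(x) 65 slope deg -0.0 at0 -60.7
blk far x(y) 60 slope deg 0.44 at0 103.2
```

It is square to the fence within about 0.3°, with gaps of about 8 mm far and 16 mm left. I'm approaching both, then pressing.

```bash
python3 -m inch '[[0.003,-0.006,0,0,0,0,-1],[0.003,-0.006,0,0,0,0,-1],[0.001,-0.002,0,0,0,0,-1],[0.001,-0.001,0,0,0,0,-1],[0,0,0,0,0,0,-1]]'
python3 -m inch '[[0.002,-0.001,0,0,0,0,-1],[0.002,-0.002,0,0,0,0,-1],[0,0,0,0,0,0,-1]]'
```

```text
t: 14.78
position: [546.5, -133.4, 63.0]
ee_rot: [0.001, 1.0, 0.02, -0.001]
contact_force: [-3.0, -3.1, 6.4]
gripper_width: 0.272
grasp_force: 70.3
t: 15.15
position: [546.9, -132.1, 62.9]
ee_rot: [0.002, 1.0, 0.019, -0.006]
contact_force: [-19.3, -10.1, 16.0]
gripper_width: 0.274
grasp_force: 71.4
```

```bash
python3 -m inch '[[-0.002,-0.0005,0,0,0,0,-1],[0,0,0,0,0,0,-1],[0,0,0,0,0,0,-1],[0,0,0,0,0,0,-1]]'
python3 - <<'E'
from h import *
p=tool(); print(env.get_obs()["contact_force"],env.get_obs()["torque"],p)
s=env.snapshot("wrist"); save(s,"w6"); np.savez("w6.npz",pos=p[0],rot=p[1],**s)
W=cloud(s,p); z=W[...,2]; g=s["pixels"].astype(int)
T=(W-p[0])@p[1]
# block top plane, cap boss
c=p[0]+p[1]@np.array([64,0,0]); d=np.hypot(W[...,0]-c[0],W[...,1]-c[1])
b=W[(d<15)&(z>50)&(z<70)]; print("boss",b.mean(0),c, np.linalg.lstsq(np.c_[b[:,:2]-b[:,:2].mean(0),np.ones(len(b))],b[:,2],rcond=None)[0])
k=(d>36)&(abs(T[...,1])<42)&(T[...,0]>20)&(T[...,0]<100)&(z>28)&(z<36); b=W[k]
print("top",len(b),np.linalg.lstsq(np.c_[b[:,:2]-b[:,:2].mean(0),np.ones(len(b))],b[:,2],rcond=None)[0])
E
```

```text
t: 15.65
position: [546.6, -131.3, 63.0]
ee_rot: [0.002, 1.0, 0.02, -0.003]
contact_force: [-9.3, -7.8, 9.9]
gripper_width: 0.274
grasp_force: 70.7
[-9.29570063 -7.83307744  9.87044241] [-1.00777587  1.36977841 -0.52527324] (array([ 546.64234709, -131.32358308,   62.97265461]), array([[ 0.99921455,  0.03911842, -0.00632643],
       [ 0.0390932 , -0.99922731, -0.00406294],
       [-0.00648048,  0.00381243, -0.99997173]]))
boss [ 611.00873474 -128.83305324   60.4932556 ] [ 610.59207856 -128.82161832   62.55790401] [ 1.21584293e-03 -2.69813998e-03  6.04932556e+01]
top 12521 [9.31242788e-04 6.85685571e-05 3.24868795e+01]
```

View pics/w6.png

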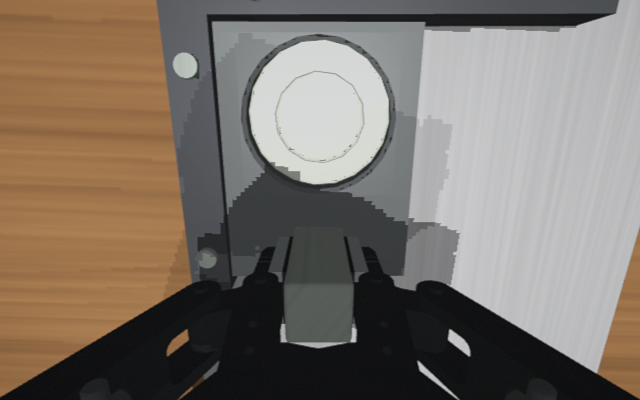

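The picture shows the carrier against both fences, along the left edge at (222,150) and the far edge at (318,20). It is level within 0.001 rad and the cap is seated. I'll firm up the push a little so that friction cannot account for it.

```bash
python3 -m inch '[[0.0005,-0.001,0,0,0,0,-1],[0,-0.001,0,0,0,0,-1],[0,0,0,0,0,0,-1],[0,0,0,0,0,0,-1],[0,0,0,0,0,0,-1]]'
python3 -m inch '[[0,0,0,0,0,0,-1],[0,0,0,0,0,0,-1],[0,0,0,0,0,0,-1],[0,0,0,0,0,0,-1]]'
```

```text
t: 16.32
position: [546.7, -130.3, 63.1]
ee_rot: [0.003, 1.0, 0.019, -0.004]
contact_force: [-12.0, -11.7, 11.1]
gripper_width: 0.272
grasp_force: 70.8
t: 16.82
position: [546.7, -130.3, 63.0]
ee_rot: [0.003, 1.0, 0.019, -0.004]
contact_force: [-12.9, -11.0, 11.3]
gripper_width: 0.268
grasp_force: 70.8
```

The tool still moved 1 mm in y, so I'm checking the left gap and pushing further to see whether it's really a stop.

```bash
python3 -m inch '[[0,-0.001,0,0,0,0,-1],[0,-0.001,0,0,0,0,-1],[0,0,0,0,0,0,-1],[0,0,0,0,0,0,-1],[0,0,0,0,0,0,-1]]'
python3 - <<'E'
from h import *
p=tool(); s=env.snapshot("wrist"); save(s,"w7",(150,0,350,290),2); np.savez("w7.npz",pos=p[0],rot=p[1],**s)
for f in("w5","w6","w7"):
    s=np.load(f+".npz"); W=cloud(s,(s["pos"],s["rot"])); z=W[...,2]; g=s["pixels"].astype(int).mean(-1)
    o=[]
    for v in (100,140,170):
        w=W[v,150:300]; b=w[(w[:,2]>30.8)&(w[:,2]<33.3)]; fe=w[(w[:,2]>33.4)&(w[:,2]<36)&(g[v,150:300]<125)]
        o.append((b[:,1].max().round(1),fe[:,1].min().round(1)))
    print(f,o)
    # boss centre relative to fence
    P,R=s["pos"],s["rot"]; c=P+R@np.array([64,0,0]); q=W[(np.hypot(W[...,0]-c[0],W[...,1]-c[1])<22)&(z>55)&(z<65)]; print("boss",cv2.minEnclosingCircle(q[:,:2].astype(np.float32))[0],P.round(1))
E
```

```text
t: 17.45
position: [546.7, -130.1, 63.3]
ee_rot: [0.005, 1.0, 0.02, -0.004]
contact_force: [-11.3, -16.8, 10.1]
gripper_width: 0.267
grasp_force: 70.8
w5 [(np.float64(-75.5), np.float64(-83.1)), (np.float64(-72.6), np.float64(-107.0)), (np.float64(-84.3), np.float64(-131.4))]
boss (605.0394287109375, -144.79037475585938) [ 540.3 -147.    63. ]
w6 [(np.float64(-69.2), np.float64(-83.1)), (np.float64(-63.6), np.float64(-85.4)), (np.float64(-67.1), np.float64(-115.5))]
boss (611.301513671875, -129.82261657714844) [ 546.6 -131.3   63. ]
w7 [(np.float64(-62.6), np.float64(-82.9)), (np.float64(-83.6), np.float64(-83.5)), (np.float64(-73.1), np.float64(-111.5))]
boss (611.367919921875, -128.82826232910156) [ 546.7 -130.1   63.3]
```

View pics/w7.png

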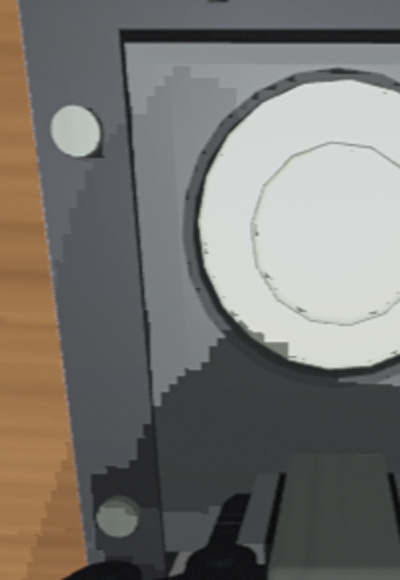

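This is now a true stop: 2 mm of command moved the tool only 0.2 mm and Fy rose to 17 N, and the crop shows both seams closed. I'll settle briefly, confirm it's level and steady, and hand in.

```bash
python3 -m inch '[[0,0,0,0,0,0,-1],[0,0,0,0,0,0,-1],[0,0,0,0,0,0,-1],[0,0,0,0,0,0,-1],[0,0,0,0,0,0,-1]]'
python3 - <<'E'
from h import *
p=tool(); s=env.snapshot("wrist"); W=cloud(s,p); z=W[...,2]; T=(W-p[0])@p[1]
d=np.hypot(T[...,0]-64,T[...,1])
k=(d>36)&(abs(T[...,1])<42)&(T[...,0]>20)&(T[...,0]<100)&(z>28)&(z<36); b=W[k]
t=np.linalg.lstsq(np.c_[b[:,:2]-b[:,:2].mean(0),np.ones(len(b))],b[:,2],rcond=None)[0]; print(t)
o=env.get_obs(); print(o["contact_force"],o["position"])
if np.hypot(t[0],t[1])<0.02: print(env.close_job())
E
```

```text
t: 18.12
position: [546.7, -130.0, 63.2]
ee_rot: [0.005, 1.0, 0.02, -0.004]
contact_force: [-13.1, -17.4, 11.1]
gripper_width: 0.277
grasp_force: 70.8
[ 5.44666250e-04 -6.59922647e-03  3.27010830e+01]
[-11.9821158  -17.93540696  10.06655579] [ 546.73467735 -130.04873834   63.26474877]
the job is handed in; nothing more can be done
None
```

I seated the larger cap in the carrier, slid the carrier into the fence corner, and handed the job in at about 18 s with the gripper still pushing (about 12 N towards the far fence and 18 N towards the left one, measured at the wrist); no verdict came back.

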